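# Proof-hold a sprung hinge on the rocker tester

## Robot

A 6-joint arm with a two-finger parallel gripper is mounted at the origin on the work surface. World frame = base frame: x ahead of the robot, y to its left, z up, the work surface at z = 0. Lengths are in m, angles in rad, forces in N, time in s.
With the tool pointing down it reaches from about 0.25 to 0.775 m from the base axis. Payload 8.9 kg.
Tool frame: the origin (TCP) lies between the finger pads, 19 mm behind the fingertips; this is the grasp point; z points along the fingers, y is the line along which they close (so a half turn about z gives the same grasp; the last joint's range is limited). The gripper opens to 85 mm and grips with 20 to 120 N. Pads are 22 mm wide; open, the fingers measure 114 mm over their backs; the gripper's body (76 mm by 85 mm) begins 54 mm behind the grasp point. The pads swing forward as they close: fully open they stand 13 mm farther back than shut.
Start: joints at [-1.482, 0.291, -0.153, 1.127, 0, 1.431], TCP at [0.119, -0.511, 0.25] pointing down, gripper open.
Joint ranges: [-2.52, 2.52], [-0.91, 1.74], [-1.3, 1.37], [-1.96, 2.02], [-1.52, 1.47], [-3.14, 3.14]. Speed limits (rad/s): [2.22, 2.22, 2.79, 3.14, 3.14, 3.14].

## Interface

Orientations are given as a unit quaternion [w, x, y, z].
In Python, from plant import observe, camera, calibration, job_done gives the robot as it stands.
- The arm moves only by the tool move_arm, never from a script. Its argument "increments" is a list of rows, each an object with "dp": the shift along the world's x, y, z scaled (see below), a list of three; "delta_rot": the turn, a rotation vector about the world's x, y, z scaled (see below), a list of three; "gripper": the opening, from -1 (shut) to 1 (fully open). A call has 1 to 10 rows; each row shifts and turns the commanded pose from where the row before left it; what a row does not reach is not made up. The controller multiplies each number of a shift by 200 mm and each number of a turn by 0.5 rad. A row lasts 1/12 s, in which the tool goes at most 41.7 mm and 7.16 degrees, less where a joint would pass 70% of its speed; a pose out of reach is approached as far as the arm can. A call with a number of a shift or a turn outside -1 to 1 is refused whole. A call with a gripper value outside its range is refused whole. The fingers move at their own pace and stop on an object; "grip_force" is the grip in N (left out, the last holds). Time passes only in rows, so rows that do not move let the fingers close. It gives the time, the measured TCP pose, the force, the opening and the grip force at its end, in the units of the state.
- observe(): the state, without advancing time (a new reading comes with each control period).
- camera(name): name is "side" or "top"; returns the picture (400x640x3 uint8, red, green, blue); there is no depth.
- calibration(name): a dict with "fx", "fy", "cx", "cy" (pixels), "k1" (the pictures are not rectified: a ray, as slopes to the right and down, at radius r is drawn at 1 + k1 r^2 times it, then the intrinsics apply), "xyz" and "rotation" of the camera in the world. Camera axes: x right, y down, z forward; pixel columns grow to the right and rows downward; lengths in m; the calibration is good to about 2 mm. A picture is of the moment at which its call begins. calibration takes no time and is no camera call.
- job_done(): hands the job in; it is judged then, once.
The state is a dict: "time_s": time; "joint_pos": joint angles; "qvel": joint speeds; "effort": joint torques, N m; "tcp_pos": TCP position; "eef_rot": TCP orientation; "force": force on the tool from outside, world axes, zero at the start; "torque": the same for the moment, N m; "width": opening from 0.0 (shut) to 1.0 (fully open); "finger_force": force on a finger pad.
Only numpy, scipy, OpenCV 4.12 (cv2) and the standard library are available. Lean on these libraries where they do the work, as an engineer would, in place of code of your own. Each camera call takes 0.05 s, during which the arm holds its last target. There are 200 camera calls.

## Task

Test the sprung hinge in the green bench tester: take the lever by its black grip, swing the rocker up until the red pointer stands over the yellow clip on the scale, and keep it inside the width of the clip for six seconds without a break. Then ease the rocker gently back down onto its rest and let go of the grip. Work by the grip alone: do not touch the rocker, its weights, the pointer or the clip, do not let the rocker hit its upper stop or bang down on its rest, and leave the other things on the bench where they are.

Things in the scene. Friction and masses are not known exactly. Their poses are not given: they have to be found in the camera images.
- stand: Green stand of the tester, screwed down; place and yaw vary. Base plate 220 (x) by 340 (y) by 12 mm, origin under its centre. x is the axle's direction: lever and grip on the -x side (towards the robot), white scale, clip and pointer on the +x side; z up. The scale reaches 318 mm above the bench.
- axle (a point): Point on the axle, 160 mm above the stand's origin; axes as the stand's. Rocker, lever and clip all turn about its x axis, in planes parallel to y-z. Angles are right-handed about x: positive turns what is above the axle towards -y and raises the +y side.
- rocker (a joint): Rocker angle (rad): 0 = level on its rubber rest, upper stop at 0.7. Blue bar 360 mm along y, a 60 mm steel weight 170 mm from the axle at each end, red pointer 150 mm long standing up from the axle. Turns freely and swings for many seconds: inertia nominally 0.039 kg m2 in all, damping 0.002 N m s/rad. Its load pulls it onto the rest.
- lever (a joint): Angle of the hand lever against the rocker (rad). The sprung hinge is the only link between them: it turns the rocker with nominally 0.20 N m per rad of this angle (damping 0.006 N m s/rad); 0 = relaxed, limits -0.3 and 1.3. At rocker 0 and lever 0 the lever leans 0.7 rad from vertical towards the stand's +y. Left alone the light, balanced lever springs back to 0.
- grip_mid (a point): Centre of the black grip: cylinder 28 mm diameter, 60 mm long, parallel to the stand's x, free to revolve on its pin (its axes turn with it), so a tool pointing straight down can hold it while the lever swings. In stand axes from the axle: x -85, y -130 sin(a), z 130 cos(a) mm, with a = rocker + lever - 0.7. The lever bar is 40 mm from here towards +x.
- pointer_tip (a point): Reading point on the red pointer, 135 mm from the axle and 52 mm to its +x side; the pointer is 6 mm wide.
- clip (a joint): Where the yellow clip is set (rad): the rocker angle at which the pointer stands over the clip's middle; between 0.25 and 0.45, fixed during a run.
- clip_mid (a point): Middle of the yellow clip's 20 mm wide field, 135 mm from the axle, in the pointer's plane: pointer_tip coincides with it when the reading is exact, and the pointer counts as inside the clip within 10 mm (0.074 rad).
- load: Brass load, a 42 mm disc pinned under the rocker, not to be touched. Nominally 0.13 kg, but unknown: 0.4 to 1.8 times that. Its centre is 80 mm towards +y from the axle and 55 mm below it; origin at its centre.
- parts_tray: Wooden tray 160 x 220 x 50 mm with spare brass hinges, bystander on the left; origin under its centre.
- glue: White glue bottle, 60 mm diameter, 170 mm tall, standing, bystander; origin under its centre.
- mallet: Hammer lying on the bench, bystander; origin under its middle.
- driver: Red screwdriver lying on the bench, bystander; origin under its middle.
- square: Try square, wooden stock 120 mm and steel blade 200 mm, lying, bystander; origin under the stock.
- offcut: Pine offcut 90 x 160 x 35 mm, bystander lying on the left; origin under its centre.

How it is judged:
By the outcome, as a careful person would: the job done as asked, in the order asked, and still so for the second after the job is handed in, with the robot touching nothing.
It also fails if it takes over 72 s, if anything falls off the work surface, if the arm or the gripper's body presses on something with over 40 N, if the wrist force passes 120 N, or if a joint passes its speed limit or range.

## Working session

There is one attempt and no reset: what is moved stays moved. The work goes in short steps, Python scripts to look and compute and a tool call to move; the robot and the scene stay as the last step left them, time stands still between calls to the robot, and variables do not carry over. Pictures are saved under pics/ and viewed, at most 10 in all, crops included, and the job is handed in when it is done.

Besides the shell and the picture viewer there is one more tool, called after ">>>" as a command line: name --argument value ..., lists and objects as JSON in quotes. move_arm: Moves the arm, as the interface text tells. Shifts and turns lie within -1 to 1; 1 stands for 200 mm of shift or 0.5 rad of turn. Its arguments: {"type":"object","properties":{"increments":{"type":"array","items":{"type":"object","properties":{"dp":{"type":"array","items":{"type":"number"}},"delta_rot":{"type":"array","items":{"type":"number"}},"gripper":{"type":"number"}}}},"grip_force":{"type":"number"}},"required":["increments"]}

```bash
mkdir -p pics; ls
python3 - <<'E'
from plant import *
import cv2
print(observe())
for n in("side","top"):
    cv2.imwrite(f"pics/{n}0.png",camera(n)[:,:,::-1]); print(calibration(n))
E
```

```text
pics
{'time_s': 0.0, 'joint_pos': array([-1.48231663e+00,  2.91274450e-01, -1.54117883e-01,  1.12671247e+00,
       -1.25456237e-05,  1.43153172e+00]), 'qvel': array([ 8.79263369e-04,  1.30852236e-04, -3.19545557e-04, -3.11715899e-05,
       -1.32139254e-03,  6.60682043e-04]), 'effort': array([ 2.11380002e-04, -5.37143254e+01,  3.31373727e+01,  1.59009907e-02,
       -2.29692141e-04,  3.32390073e-05]), 'tcp_pos': array([ 0.1185158 , -0.51102113,  0.24943848]), 'eef_rot': array([-6.54186726e-04,  9.93523356e-01,  1.13626198e-01,  1.03401470e-05]), 'force': array([ 0.08111586, -0.4937506 ,  0.03880859]), 'torque': array([0.04566902, 0.02426711, 0.00119706]), 'finger_force': 0.0, 'width': 1.0000417561937347}
{'fx': 484.23451214412125, 'fy': 484.23451214412125, 'cx': 325.22938295146054, 'cy': 204.18261978257013, 'k1': 0.011503164212445939, 'xyz': array([ 0.0815433 , -1.15163955,  1.44819235]), 'rotation': array([-0.36295697,  0.91294567, -0.17341795,  0.06869252])}
{'fx': 452.86297491251537, 'fy': 452.86297491251537, 'cx': 325.56534476504885, 'cy': 194.96107676978383, 'k1': -0.023914530706084864, 'xyz': array([ 0.24402399, -0.00517644,  1.82336005]), 'rotation': array([ 0.06062349, -0.70233892,  0.70601291, -0.06775399])}
```

View pics/side0.png

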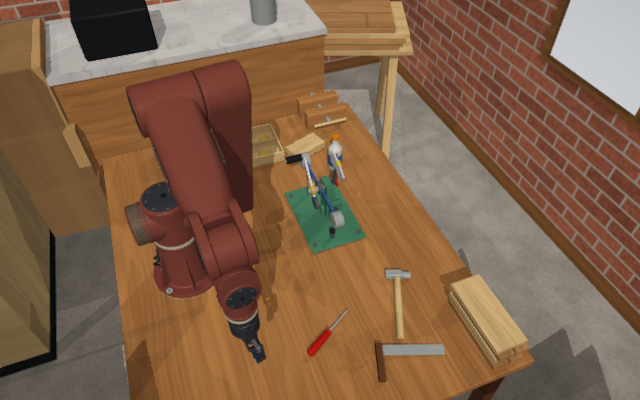

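View pics/top0.png

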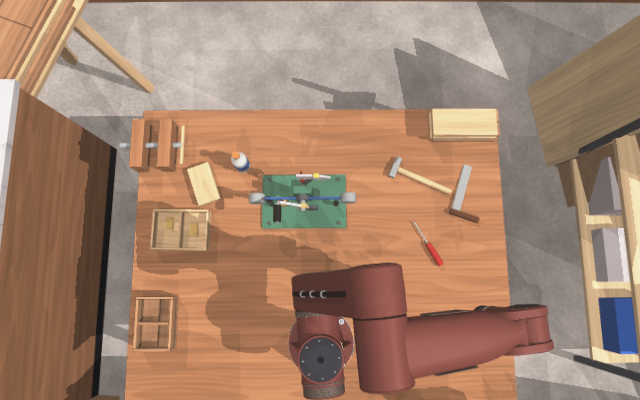

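The side picture shows the stand at about (325,210). The top picture shows its plate spanning about (262..347, 175..228), with the black grip near (277,213) and the clip near (317,176). I'll enlarge both.

Run:
```python
import cv2,numpy as np
a=cv2.imread("pics/side0.png")[125:260,270:380]; b=cv2.imread("pics/top0.png")[165:240,240:360]
a=cv2.resize(a,None,fx=4.4,fy=4.4,interpolation=cv2.INTER_CUBIC)
b=cv2.resize(b,None,fx=6.5,fy=6.5,interpolation=cv2.INTER_CUBIC)
cv2.imwrite("pics/a1.png",a);cv2.imwrite("pics/b1.png",b)
```

```text
(no output)
```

View pics/a1.png

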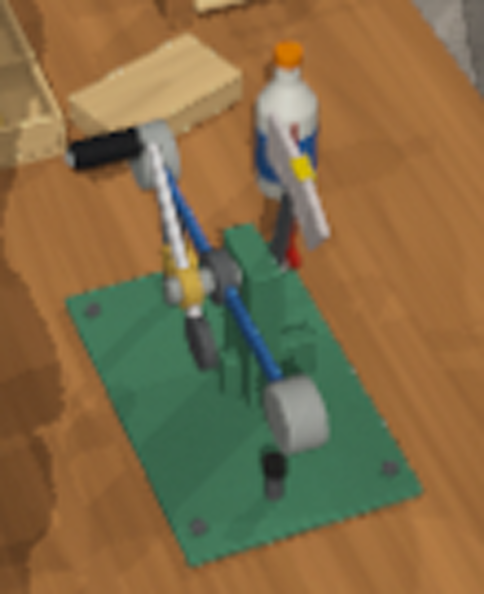

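View pics/b1.png

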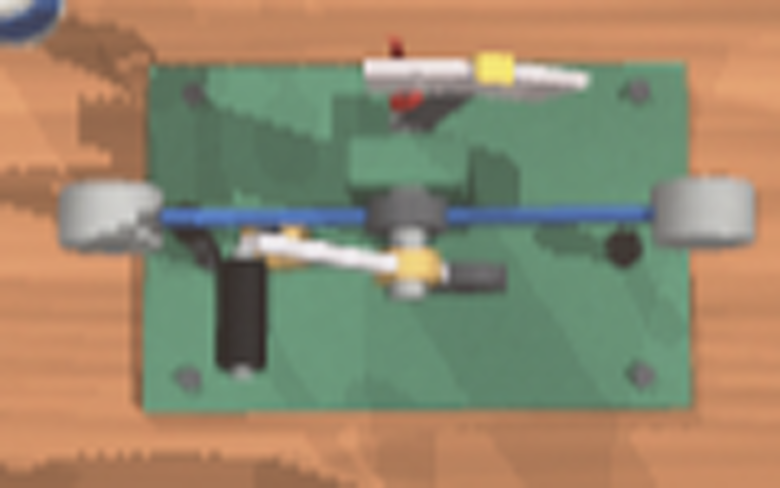

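```bash
cat > h.py <<'E'
import numpy as np,cv2
from plant import *
from scipy.spatial.transform import Rotation as R
C={n:calibration(n) for n in("side","top")}
def proj(n,P):
    c=C[n];q=np.array(c["rotation"]);Rm=R.from_quat(q[[1,2,3,0]])
    p=Rm.inv().apply(np.atleast_2d(P)-c["xyz"]); s=p[:,:2]/p[:,2:]
    s=s*(1+c["k1"]*(s**2).sum(1,keepdims=True))
    return s*[c["fx"],c["fy"]]+[c["cx"],c["cy"]]
def world(pose,p):   # stand-frame points (from base origin)
    x,y,w=pose; p=np.atleast_2d(p); c,s=np.cos(w),np.sin(w)
    return np.c_[x+c*p[:,0]-s*p[:,1], y+s*p[:,0]+c*p[:,1], p[:,2]]
def grip(g,x=-.085): a=g-.7; return [x,-.13*np.sin(a),.16+.13*np.cos(a)]
E
cat > fit.py <<'E'
from h import *
from scipy.optimize import least_squares
T=lambda u,v:[240+(u+.5)/6.5-.5,165+(v+.5)/6.5-.5]
S=lambda u,v:[270+(u+.5)/4.4-.5,125+(v+.5)/4.4-.5]
pl=lambda a,b:[a*.11,b*.17,.012]
obs=[("top",T(150,65),pl(1,1)),("top",T(688,65),pl(1,-1)),("top",T(692,408),pl(-1,-1)),("top",T(145,408),pl(-1,1)),
("side",S(65,298),pl(-1,1)),("side",S(195,560),pl(-1,-1)),("side",S(422,490),pl(1,-1)),
("top",T(242,315),grip(0)),("side",S(108,150),grip(0))]
def f(v):
    r=[proj(n,world(v[:3],p))[0]-o for n,o,p in obs]
    c=[v[3],-.135*np.sin(v[4]),.16+.135*np.cos(v[4])]
    r+=[proj(n,world(v[:3],c))[0]-o for n,o in(("top",T(495,68)),("side",S(303,167)))]
    return np.ravel(r)
s=least_squares(f,[.5,0,0,.052,.35],loss="soft_l1")
print(s.x.round(4)); print(f(s.x).reshape(-1,2).round(1).tolist())
p=s.x[:3]
print("grip",world(p,grip(0)),world(p,grip(1.4)))
E
python3 fit.py
```

```text
[ 0.554   0.0643 -0.0017  0.0422  0.3068]
[[-0.3, -0.3], [-0.2, -0.5], [-0.1, 0.2], [-0.7, 0.4], [0.1, 0.3], [-1.0, 1.1], [1.1, 0.3], [0.0, -0.3], [-0.1, 0.5], [-3.3, 0.1], [0.4, 3.4]]
grip [[0.46916066 0.14821792 0.25942948]] [[ 0.46887527 -0.01927844  0.25942948]]
```

```bash
cat >> fit.py <<'E'
g=lambda q:np.ravel([proj(n,world(p,q))[0]-o for n,o in(("top",T(495,68)),("side",S(303,167)))])
t=least_squares(g,[.05,-.04,.29]); q=t.x; print(q.round(4),t.fun.round(1),np.arctan2(-q[1],q[2]-.16),np.hypot(q[1],q[2]-.16))
# scale/rocker landmarks check: pointer at 0
for n in C:
    print(n,[ (proj(n,world(p,z))[0]).round(1).tolist() for z in([.052,0,.31],[.052,0,.295],[.042,-.135*np.sin(.3),.16+.135*np.cos(.3)],[.042,-.135*np.sin(.4),.16+.135*np.cos(.4)])])
E
python3 fit.py
```

```text
[ 0.554   0.0643 -0.0017  0.0422  0.3068]
[[-0.3, -0.3], [-0.2, -0.5], [-0.1, 0.2], [-0.7, 0.4], [0.1, 0.3], [-1.0, 1.1], [1.1, 0.3], [0.0, -0.3], [-0.1, 0.5], [-3.3, 0.1], [0.4, 3.4]]
grip [[0.46916066 0.14821792 0.25942948]] [[ 0.46887527 -0.01927844  0.25942948]]
[ 0.0358 -0.0523  0.3166] [-0.   0.1  0.1 -0. ] 0.3224602471100448 0.16511846686778156
side [[337.2, 153.7], [337.1, 156.9], [338.8, 165.7], [340.1, 169.0]]
top [[300.5, 171.0], [300.7, 172.0], [312.2, 175.2], [315.9, 175.5]]
```

The clip sits at about 0.32 rad and the grip at about (0.469, 0.148, 0.259). Moving to hover.

>>> move_arm --increments '[{"dp": [0,0,0.15],"gripper": 1},{"dp": [0,0,0.15],"gripper": 1},{"dp": [0,0,0.15],"gripper": 1},{"dp": [0.05,0.1,0.15],"gripper": 1},{"dp": [0.05,0.1,0.15],"gripper": 1},{"dp": [0.08,0.15,0],"delta_rot": [0,0,-0.04],"gripper": 1},{"dp": [0.08,0.15,0],"delta_rot": [0,0,-0.04],"gripper": 1},{"dp": [0.08,0.15,0],"delta_rot": [0,0,-0.04],"gripper": 1},{"dp": [0.08,0.15,0],"delta_rot": [0,0,-0.04],"gripper": 1},{"dp": [0.08,0.15,0],"delta_rot": [0,0,-0.04],"gripper": 1}]'

```text
schema error: expected keys dp, delta_rot, gripper
```

>>> move_arm --increments '[{"dp": [0.08,0.15,0],"delta_rot": [0,0,-0.04],"gripper": 1},{"dp": [0.08,0.15,0],"delta_rot": [0,0,-0.04],"gripper": 1},{"dp": [0.08,0.15,0],"delta_rot": [0,0,-0.04],"gripper": 1},{"dp": [0.08,0.15,0],"delta_rot": [0,0,-0.04],"gripper": 1},{"dp": [0.08,0.15,0],"delta_rot": [0,0,-0.04],"gripper": 1},{"dp": [0.08,0.15,0],"delta_rot": [0,0,-0.04],"gripper": 1},{"dp": [0.08,0.15,0],"gripper": 1},{"dp": [0.08,0.15,0],"gripper": 1},{"dp": [0.08,0.15,0],"gripper": 1},{"dp": [0.08,0.15,0],"gripper": 1}]'

```text
schema error: expected keys dp, delta_rot, gripper
```

>>> move_arm --increments '[{"dp": [0,0,0.15],"delta_rot": [0,0,0],"gripper": 1},{"dp": [0,0,0.15],"delta_rot": [0,0,0],"gripper": 1},{"dp": [0,0,0.15],"delta_rot": [0,0,0],"gripper": 1},{"dp": [0.05,0.1,0.15],"delta_rot": [0,0,0],"gripper": 1},{"dp": [0.05,0.1,0.15],"delta_rot": [0,0,0],"gripper": 1},{"dp": [0.08,0.15,0],"delta_rot": [0,0,-0.04],"gripper": 1},{"dp": [0.08,0.15,0],"delta_rot": [0,0,-0.04],"gripper": 1},{"dp": [0.08,0.15,0],"delta_rot": [0,0,-0.04],"gripper": 1},{"dp": [0.08,0.15,0],"delta_rot": [0,0,-0.04],"gripper": 1},{"dp": [0.08,0.15,0],"delta_rot": [0,0,-0.04],"gripper": 1}]'

```text
time_s: 0.93
tcp_pos: [0.2189, -0.3198, 0.3998]
eef_rot: [-0.0, 0.998, 0.063, -0.0]
force: [1.1, -0.3, 0.8]
width: 1.001
finger_force: 0.0
```

>>> move_arm --increments '[{"dp": [0.08,0.15,0],"delta_rot": [0,0,-0.04],"gripper": 1},{"dp": [0.08,0.15,0],"delta_rot": [0,0,-0.04],"gripper": 1},{"dp": [0.08,0.15,0],"delta_rot": [0,0,-0.04],"gripper": 1},{"dp": [0.08,0.15,0],"delta_rot": [0,0,-0.04],"gripper": 1},{"dp": [0.08,0.15,0],"delta_rot": [0,0,-0.04],"gripper": 1},{"dp": [0.08,0.15,0],"delta_rot": [0,0,-0.04],"gripper": 1},{"dp": [0.08,0.15,0],"delta_rot": [0,0,0],"gripper": 1},{"dp": [0.08,0.15,0],"delta_rot": [0,0,0],"gripper": 1},{"dp": [0.08,0.15,0],"delta_rot": [0,0,0],"gripper": 1},{"dp": [0.08,0.15,0],"delta_rot": [0,0,0],"gripper": 1}]'

```text
time_s: 1.77
tcp_pos: [0.3788, -0.0196, 0.3999]
eef_rot: [0.0, 1.0, 0.004, -0.0]
force: [1.4, -1.0, 0.4]
width: 1.006
finger_force: 0.0
```

>>> move_arm --increments '[{"dp": [0.072,0.14,0],"delta_rot": [0,0,-0.02],"gripper": 1},{"dp": [0.072,0.14,0],"delta_rot": [0,0,0],"gripper": 1},{"dp": [0.072,0.14,0],"delta_rot": [0,0,0],"gripper": 1},{"dp": [0.072,0.14,0],"delta_rot": [0,0,0],"gripper": 1},{"dp": [0.072,0.14,0],"delta_rot": [0,0,0],"gripper": 1},{"dp": [0.072,0.14,0],"delta_rot": [0,0,0],"gripper": 1},{"dp": [0,0,0],"delta_rot": [0,0,0],"gripper": 1},{"dp": [0,0,0],"delta_rot": [0,0,0],"gripper": 1}]'

```text
time_s: 2.43
tcp_pos: [0.4662, 0.1062, 0.3993]
eef_rot: [-0.017, 1.0, 0.025, -0.001]
force: [-0.7, 0.4, -0.8]
width: 1.008
finger_force: 0.0
```

Run:
```python
from h import *
a=camera("side")[100:280,250:400,::-1]; b=camera("top")[130:280,230:370,::-1]
cv2.imwrite("pics/c2.png",np.hstack([cv2.resize(a,(500,600)),cv2.resize(b,(300,321))if 0 else cv2.copyMakeBorder(cv2.resize(b,(300,321)),0,279,0,0,0)]))
```

```text
(no output)
```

View pics/c2.png

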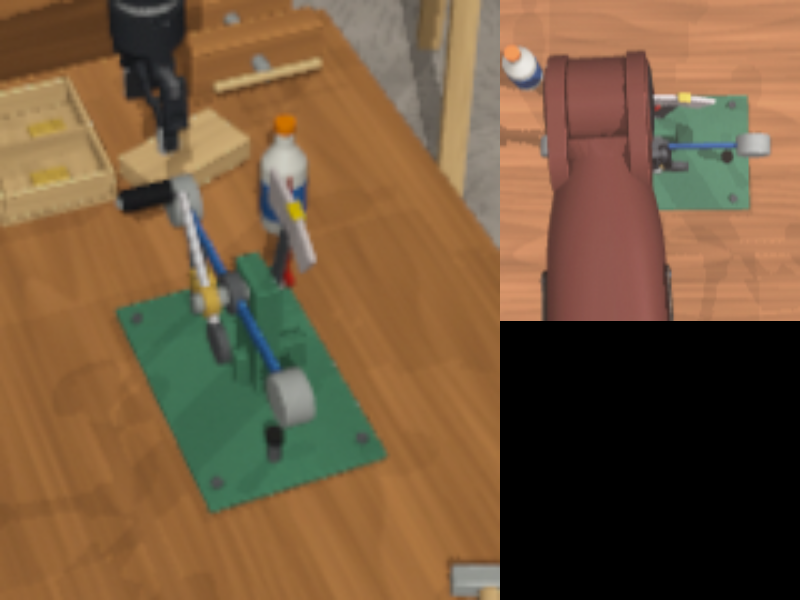

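The side view is clear of the arm: near weight at about (292,397) in the crop, blue bar and clip visible. The top view is half hidden by the arm. The last move fell short in y, so I'm checking the joints.

Run:
```python
from h import *
o=observe();print(o["joint_pos"].round(3),o["qvel"].round(3),o["tcp_pos"],o["eef_rot"],o["time_s"])
```

```text
[0.048 0.16  0.066 1.477 0.034 3.141] [-0.006 -0.014 -0.002 -0.001  0.003  0.002] [0.46565569 0.10560755 0.39981863] [-1.69885286e-02  9.99559357e-01  2.43211393e-02 -9.81325221e-04] 2.5333
```

Joint 6 is at its limit, so I'll turn the tool a half turn the other way.

>>> move_arm --increments '[{"dp": [0,0,0],"delta_rot": [0,0,0.24],"gripper": 1},{"dp": [0,0,0],"delta_rot": [0,0,0.24],"gripper": 1},{"dp": [0,0.02,0],"delta_rot": [0,0,0.24],"gripper": 1},{"dp": [0,0.02,0],"delta_rot": [0,0,0.24],"gripper": 1},{"dp": [0,0.02,0],"delta_rot": [0,0,0.24],"gripper": 1},{"dp": [0,0.02,0],"delta_rot": [0,0,0.24],"gripper": 1},{"dp": [0,0.02,0],"delta_rot": [0,0,0.24],"gripper": 1},{"dp": [0,0.02,0],"delta_rot": [0,0,0.24],"gripper": 1},{"dp": [0,0.02,0],"delta_rot": [0,0,0.24],"gripper": 1},{"dp": [0,0.02,0],"delta_rot": [0,0,0.24],"gripper": 1}]'

```text
time_s: 3.37
tcp_pos: [0.4656, 0.1374, 0.4004]
eef_rot: [-0.014, 0.81, 0.587, -0.01]
force: [0.5, -0.3, -0.7]
width: 1.002
finger_force: 0.0
```

>>> move_arm --increments '[{"dp": [0,0.02,0],"delta_rot": [0,0,0.24],"gripper": 1},{"dp": [0,0.02,0],"delta_rot": [0,0,0.24],"gripper": 1},{"dp": [0,0.02,0],"delta_rot": [0,0,0.24],"gripper": 1},{"dp": [0,0,0],"delta_rot": [0,0,0.24],"gripper": 1},{"dp": [0,0,0],"delta_rot": [0,0,0.24],"gripper": 1},{"dp": [0,0,0],"delta_rot": [0,0,0.24],"gripper": 1},{"dp": [0,0,0],"delta_rot": [0,0,0.24],"gripper": 1},{"dp": [0,0,0],"delta_rot": [0,0,0.24],"gripper": 1},{"dp": [0,0,0],"delta_rot": [0,0,0.24],"gripper": 1},{"dp": [0,0,0],"delta_rot": [0,0,0.24],"gripper": 1}]'

```text
time_s: 4.2
tcp_pos: [0.4656, 0.1492, 0.4004]
eef_rot: [-0.006, 0.337, 0.941, -0.016]
force: [-0.5, 0.2, 0.0]
width: 1.003
finger_force: 0.0
```

>>> move_arm --increments '[{"dp": [0,0,0],"delta_rot": [0,0,0.24],"gripper": 1},{"dp": [0,0,0],"delta_rot": [0,0,0.24],"gripper": 1},{"dp": [0,0,0],"delta_rot": [0,0,0.24],"gripper": 1},{"dp": [0,0,0],"delta_rot": [0,0,0.24],"gripper": 1},{"dp": [0,0,0],"delta_rot": [0,0,0.24],"gripper": 1},{"dp": [0,0,0],"delta_rot": [0,0,0],"gripper": 1}]'

```text
time_s: 4.7
tcp_pos: [0.4656, 0.1493, 0.4004]
eef_rot: [-0.0, 0.044, 0.999, -0.017]
force: [-0.4, 0.2, 0.3]
width: 0.995
finger_force: 0.0
```

Run:
```python
from h import *
o=observe();print(o["joint_pos"].round(3),o["tcp_pos"],o["eef_rot"],o["time_s"])
q=o["eef_rot"];r=R.from_quat(q[[1,2,3,0]])
for t in ([0,1.,0],[1.,0,0]):
    T=R.from_quat([t[0],t[1],0,0]); print(((R.from_euler('z',-.002)*T*r.inv()).as_rotvec()/.5).round(3))
```

```text
[ 0.182  0.196  0.112  1.495 -0.034  0.27 ] [0.46561061 0.14926608 0.40041966] [-4.17231587e-04  4.39592319e-02  9.98883372e-01 -1.73037689e-02] 4.7
[ 0.069 -0.002  0.172]
[-3.00e-03 -1.06e-01 -6.11e+00]
```

>>> move_arm --increments '[{"dp": [0,-0.005,-0.05],"delta_rot": [0.035,0,0.086],"gripper": 1},{"dp": [0,0,-0.1],"delta_rot": [0.035,0,0.086],"gripper": 1},{"dp": [0,0,-0.12],"delta_rot": [0,0,0],"gripper": 1},{"dp": [0,0,-0.12],"delta_rot": [0,0,0],"gripper": 1},{"dp": [0,0,-0.12],"delta_rot": [0,0,0],"gripper": 1},{"dp": [0,0,-0.1],"delta_rot": [0,0,0],"gripper": 1},{"dp": [0,0,-0.06],"delta_rot": [0,0,0],"gripper": 1},{"dp": [0,0,-0.04],"delta_rot": [0,0,0],"gripper": 1},{"dp": [0,0,0],"delta_rot": [0,0,0],"gripper": 1}]'

```text
time_s: 5.45
tcp_pos: [0.4653, 0.1485, 0.2569]
eef_rot: [-0.002, 0.005, 1.0, 0.0]
force: [-0.5, 0.2, 0.3]
width: 1.003
finger_force: 0.0
```

Run:
```python
from h import *
o=observe();print(o["tcp_pos"],o["eef_rot"],o["force"])
a=camera("side")[100:240,260:380,::-1]
cv2.imwrite("pics/c3.png",cv2.resize(a,(514,600),interpolation=cv2.INTER_CUBIC))
```

```text
[0.46525052 0.148501   0.25688898] [-1.80392276e-03  4.85861973e-03  9.99986569e-01  4.69131771e-05] [-0.5289478   0.19391234  0.34297551]
```

View pics/c3.png

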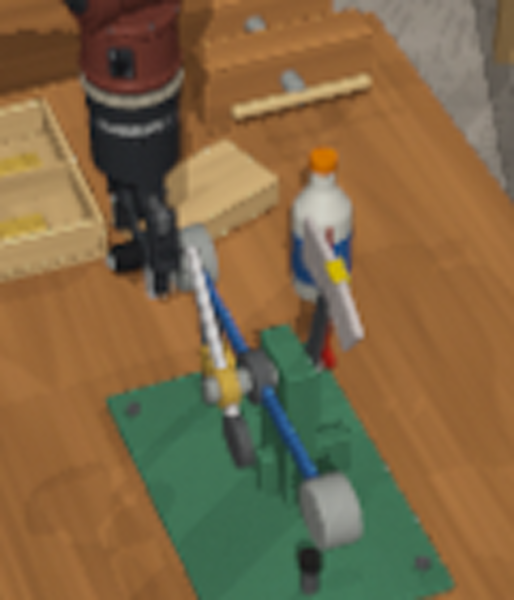

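The open fingers straddle the grip, at about (150,255) in the crop. Closing gently, then setting up the angle reading from the blue bar.

>>> move_arm --grip_force 30 --increments '[{"dp": [0,0,0],"delta_rot": [0,0,0],"gripper": 0},{"dp": [0,0,0],"delta_rot": [0,0,0],"gripper": -0.2},{"dp": [0,0,0],"delta_rot": [0,0,0],"gripper": -0.6},{"dp": [0,0,0],"delta_rot": [0,0,0],"gripper": -0.6},{"dp": [0,0,0],"delta_rot": [0,0,0],"gripper": -0.6},{"dp": [0,0,0],"delta_rot": [0,0,0],"gripper": -0.6},{"dp": [0,0,0],"delta_rot": [0,0,0],"gripper": -0.6},{"dp": [0,0,0],"delta_rot": [0,0,0],"gripper": -0.6}]'

```text
time_s: 6.17
tcp_pos: [0.4664, 0.1493, 0.2583]
eef_rot: [-0.0, 0.003, 1.0, 0.001]
force: [-0.6, 2.7, 2.7]
width: 0.316
finger_force: 30.3
```

```bash
cat > meas.py <<'E'
from h import *
import sys
P=np.array([.554,.0643,-.0017]); OFF=0.0
try: OFF=float(open("off").read())
except Exception: pass
def bar(th,y): return world(P,np.c_[0*y,y*np.cos(th),.16+y*np.sin(th)])
ths=np.linspace(-.15,.8,191)
ends=[proj("side",bar(t,np.array([-.025,-.135]))) for t in ths]
def theta(raw=False):
    im=camera("side").astype(float); r,g,b=im[...,0],im[...,1],im[...,2]
    w=np.clip(b-np.maximum(r,g)-25,0,60)
    v,u=np.nonzero(w); W=w[v,u]; best=[]
    for e in ends:
        d=e[1]-e[0];L=np.hypot(*d);d/=L
        s=(u-e[0][0])*d[0]+(v-e[0][1])*d[1]; n=(v-e[0][1])*d[0]-(u-e[0][0])*d[1]
        k=(s>0)&(s<L)
        best.append((W[k]*np.exp(-(n[k]/1.5)**2)).sum())
    i=int(np.argmax(best)); i=min(max(i,2),188)
    c=np.polyfit(ths[i-2:i+3],best[i-2:i+3],2)
    return -c[1]/2/c[0]-OFF,max(best)
if __name__=="__main__":
    m=int(sys.argv[1]) if len(sys.argv)>1 else 2
    for _ in range(m):
        t=observe()["time_s"]; a,s=theta(); print("t %.2f th %.4f (%d)"%(t,a,s))
    o=observe();p=o["tcp_pos"]; c,sn=np.cos(P[2]),np.sin(P[2]); dx,dy=p[:2]-P[:2]; y=-sn*dx+c*dy
    print("tcp",p.round(4),"g %.3f"%(np.arctan2(-y,p[2]-.16)+.7),"r %.4f"%np.hypot(y,p[2]-.16),"F",o["force"].round(1),o["width"].round(3))
E
python3 meas.py 3
```

```text
t 6.17 th 0.6321 (597)
t 6.22 th 0.6347 (599)
t 6.27 th 0.6350 (600)Traceback (most recent call last):
  File "meas.py", line 26, in <module>
    print("tcp",p.round(4),"g %.3f"%(np.arctan2(-y,p[2]-.16)+.7),"r %.4f"%np.hypot(y,p[2]-.16),"F",o["force"].round(1),o["width"].round(3))
                                                                                                                       ^^^^^^^^^^^^^^^^
AttributeError: 'float' object has no attribute 'round'
```

```bash
sed -i 's/o\["width"\].round(3)/round(o["width"],3)/' meas.py
python3 - <<'E'
from meas import *
for t in(0,.3,.63):print(t,proj("side",bar(t,np.array([0,-.025,-.135,-.17]))).round(1).tolist())
im=camera("side").astype(int);w=im[...,2]-im[...,:2].max(2)
for v in range(186,216,3):
    u=np.arange(315,345);k=w[v,315:345];print(v,[(int(a),int(b)) for a,b in zip(u,k) if b>10])
E
```

```text
0 [[323.8, 187.2], [326.2, 191.6], [337.4, 211.8], [341.1, 218.5]]
0.3 [[323.8, 187.2], [326.1, 192.8], [336.6, 218.0], [340.0, 226.2]]
0.63 [[323.8, 187.2], [325.7, 193.5], [334.4, 221.3], [337.1, 230.2]]
186 []
189 []
192 [(321, 32), (322, 53), (323, 51), (324, 23)]
195 [(322, 11), (323, 41), (324, 52), (325, 45)]
198 [(324, 35), (325, 49), (326, 52), (327, 23)]
201 [(325, 14), (326, 44), (327, 52), (328, 49), (329, 16)]
204 [(327, 15), (328, 42), (329, 54), (330, 43)]
207 [(329, 35), (330, 49), (331, 51), (332, 24)]
210 [(330, 12), (331, 43), (332, 53), (333, 46)]
213 []
```

```bash
python3 - <<'E'
s=open("meas.py").read()
s=s.replace("def bar(th,y): return world(P,np.c_[0*y,","BX=-.0135\ndef bar(th,y): return world(P,np.c_[0*y+BX,")
open("meas.py","w").write(s)
from meas import *
import meas
for bx in(-.011,-.0125,-.014,-.0155):
    meas.BX=bx; meas.ends[:]=[proj("side",bar(t,np.array([-.025,-.13]))) for t in ths]
    print(bx,theta())
print("top",proj("top",bar(0,np.array([-.1,.1]))))
t=camera("top").astype(int);w=t[...,2]-t[...,:2].max(2)
for u in(320,325,330):print(u,[(v,int(w[v,u])) for v in range(180,215) if w[v,u]>10])
E
python3 meas.py 1
```

```text
-0.011 (np.float64(0.08141770709846598), np.float64(893.4557687328339))
-0.0125 (np.float64(0.06772748432049151), np.float64(925.2239460667663))
-0.014 (np.float64(0.00042750654354055005), np.float64(951.1040148591255))
-0.0155 (np.float64(-0.06306288129972691), np.float64(952.9457744847414))
top [[328.99213882 197.96301216]
 [275.33651654 198.10458081]]
320 [(197, 44), (198, 54)]
325 [(197, 54), (198, 55), (199, 14)]
330 [(197, 54), (198, 55)]
t 6.62 th 0.0326 (939)
tcp [0.4664 0.1492 0.2582] g -0.012 r 0.1297 F [0.7 3.8 4.8] 0.318
```

The bar moves mostly along itself in this view, so I'll track the near grey weight's centroid instead.

```bash
python3 - <<'E'
s=open("meas.py").read()
a=s.index("ths="); b=s.index("if __name__")
new='''ths=np.linspace(-.1,.8,181)
path=np.array([proj("side",bar(t,np.array([-.17])))[0] for t in ths]); path-=path[20]
def cen():
    im=camera("side")[203:247,318:362].astype(float)
    w=np.clip((im.min(2)-70)/40,0,1)*np.clip((45-(im.max(2)-im.min(2)))/20,0,1)
    n,l,st,_=cv2.connectedComponentsWithStats((w>.2).astype(np.uint8)); i=1+np.argmax(st[1:,4])
    w=w*cv2.dilate((l==i).astype(np.uint8),np.ones((3,3)))
    v,u=np.mgrid[:44,:44]
    return np.array([(w*u).sum(),(w*v).sum()])/w.sum()+[318,203],w.sum()
def theta():
    c,s=cen(); d=np.hypot(*(path-(c-C0)).T); i=min(max(int(d.argmin()),1),179)
    k=np.polyfit(ths[i-1:i+2],d[i-1:i+2]**2,2); return -k[1]/2/k[0],s
import os
C0=np.load("c0.npy") if os.path.exists("c0.npy") else None
'''
open("meas.py","w").write(s[:a]+new+s[b:])
import meas,numpy as np
r=[meas.cen() for _ in range(3)];print(r)
np.save("c0.npy",np.mean([x[0] for x in r],0)); print(meas.path[20::40])
E
python3 meas.py 1
```

```text
[(array([337.46698687, 218.60876915]), np.float64(181.91625)), (array([337.46466873, 218.6125987 ]), np.float64(182.06250000000003)), (array([337.46532143, 218.61043208]), np.float64(181.93875000000003))]
[[ 0.          0.        ]
 [-0.52781819  5.55699895]
 [-1.72138584  9.42107615]
 [-3.49642127 11.50806411]
 [-5.74992368 11.82361316]]
t 6.82 th -0.0000 (182)
tcp [0.4664 0.1492 0.2582] g -0.012 r 0.1297 F [1.4 4.5 4.3] 0.316
```

>>> move_arm --increments '[{"dp": [0,-0.0103,0.008],"delta_rot": [0,0,0],"gripper": -0.6},{"dp": [0,-0.0103,0.008],"delta_rot": [0,0,0],"gripper": -0.6},{"dp": [0,-0.0103,0.008],"delta_rot": [0,0,0],"gripper": -0.6},{"dp": [0,-0.0103,0.008],"delta_rot": [0,0,0],"gripper": -0.6},{"dp": [0,-0.0103,0.008],"delta_rot": [0,0,0],"gripper": -0.6},{"dp": [0,-0.011,0.0069],"delta_rot": [0,0,0],"gripper": -0.6},{"dp": [0,-0.011,0.0069],"delta_rot": [0,0,0],"gripper": -0.6},{"dp": [0,-0.011,0.0069],"delta_rot": [0,0,0],"gripper": -0.6},{"dp": [0,-0.011,0.0069],"delta_rot": [0,0,0],"gripper": -0.6},{"dp": [0,-0.011,0.0069],"delta_rot": [0,0,0],"gripper": -0.6}]'

```text
time_s: 7.7
tcp_pos: [0.4664, 0.1274, 0.2731]
eef_rot: [-0.001, 0.003, 1.0, 0.0]
force: [0.9, 2.7, 4.0]
width: 0.318
finger_force: 30.6
```

```bash
python3 meas.py 2
```

```text
t 7.70 th -0.0003 (181)
t 7.75 th -0.0000 (181)
tcp [0.4664 0.1273 0.2731] g 0.193 r 0.1294 F [2.1 3.7 5.3] 0.318
```

>>> move_arm --increments '[{"dp": [0,-0.0073,0.0037],"delta_rot": [0,0,0],"gripper": -0.6},{"dp": [0,-0.0073,0.0037],"delta_rot": [0,0,0],"gripper": -0.6},{"dp": [0,-0.0073,0.0037],"delta_rot": [0,0,0],"gripper": -0.6},{"dp": [0,-0.0073,0.0036],"delta_rot": [0,0,0],"gripper": -0.6},{"dp": [0,-0.0073,0.0036],"delta_rot": [0,0,0],"gripper": -0.6},{"dp": [0,-0.0074,0.0034],"delta_rot": [0,0,0],"gripper": -0.6},{"dp": [0,-0.0074,0.0034],"delta_rot": [0,0,0],"gripper": -0.6},{"dp": [0,-0.0074,0.0034],"delta_rot": [0,0,0],"gripper": -0.6}]'

```text
time_s: 8.47
tcp_pos: [0.4664, 0.1158, 0.2787]
eef_rot: [-0.001, 0.003, 1.0, 0.0]
force: [2.5, 2.7, 4.4]
width: 0.32
finger_force: 30.6
```

```bash
python3 meas.py 1
```

```text
t 8.47 th -0.0001 (181)
tcp [0.4664 0.1155 0.2788] g 0.294 r 0.1293 F [2.  1.4 5. ] 0.314
```

>>> move_arm --increments '[{"dp": [0,-0.0076,0.003],"delta_rot": [0,0,0],"gripper": -0.6},{"dp": [0,-0.0076,0.003],"delta_rot": [0,0,0],"gripper": -0.6},{"dp": [0,-0.0076,0.003],"delta_rot": [0,0,0],"gripper": -0.6},{"dp": [0,-0.0076,0.0028],"delta_rot": [0,0,0],"gripper": -0.6},{"dp": [0,-0.0076,0.0028],"delta_rot": [0,0,0],"gripper": -0.6},{"dp": [0,-0.0077,0.0026],"delta_rot": [0,0,0],"gripper": -0.6},{"dp": [0,-0.0077,0.0026],"delta_rot": [0,0,0],"gripper": -0.6},{"dp": [0,-0.0077,0.0026],"delta_rot": [0,0,0],"gripper": -0.6}]'

```text
time_s: 9.18
tcp_pos: [0.4664, 0.1035, 0.2831]
eef_rot: [-0.001, 0.003, 1.0, 0.0]
force: [4.9, 1.7, 2.9]
width: 0.316
finger_force: 30.5
```

```bash
python3 meas.py 2
```

```text
t 9.18 th -0.0001 (181)
t 9.23 th -0.0001 (181)
tcp [0.4664 0.1034 0.2831] g 0.393 r 0.1292 F [4.4 1.7 3.3] 0.318
```

>>> move_arm --increments '[{"dp": [0,-0.0078,0.0025],"delta_rot": [0,0,0],"gripper": -0.6},{"dp": [0,-0.0078,0.0025],"delta_rot": [0,0,0],"gripper": -0.6},{"dp": [0,-0.0078,0.0025],"delta_rot": [0,0,0],"gripper": -0.6},{"dp": [0,-0.0079,0.0023],"delta_rot": [0,0,0],"gripper": -0.6},{"dp": [0,-0.0079,0.0023],"delta_rot": [0,0,0],"gripper": -0.6},{"dp": [0,-0.0079,0.002],"delta_rot": [0,0,0],"gripper": -0.6},{"dp": [0,-0.0079,0.002],"delta_rot": [0,0,0],"gripper": -0.6},{"dp": [0,-0.0079,0.002],"delta_rot": [0,0,0],"gripper": -0.6}]'

```text
time_s: 9.95
tcp_pos: [0.4664, 0.0909, 0.2864]
eef_rot: [-0.001, 0.003, 1.0, 0.0]
force: [6.5, 0.6, -0.5]
width: 0.314
finger_force: 30.2
```

```bash
python3 meas.py 1
```

```text
t 9.95 th 0.0049 (183)
tcp [0.4664 0.0907 0.2864] g 0.495 r 0.1291 F [ 6.   0.6 -0.8] 0.314
```

>>> move_arm --increments '[{"dp": [0,-0.008,0.0016],"delta_rot": [0,0,0],"gripper": -0.6},{"dp": [0,-0.008,0.0016],"delta_rot": [0,0,0],"gripper": -0.6},{"dp": [0,-0.008,0.0014],"delta_rot": [0,0,0],"gripper": -0.6},{"dp": [0,-0.008,0.0014],"delta_rot": [0,0,0],"gripper": -0.6},{"dp": [0,-0.008,0.0012],"delta_rot": [0,0,0],"gripper": -0.6},{"dp": [0,-0.0081,0.0012],"delta_rot": [0,0,0],"gripper": -0.6},{"dp": [0,-0.0081,0.001],"delta_rot": [0,0,0],"gripper": -0.6},{"dp": [0,-0.0081,0.001],"delta_rot": [0,0,0],"gripper": -0.6}]'

```text
time_s: 10.67
tcp_pos: [0.4664, 0.078, 0.2883]
eef_rot: [-0.001, 0.003, 1.0, 0.0]
force: [6.4, 0.6, -1.9]
width: 0.32
finger_force: 30.1
```

```bash
python3 meas.py 2
```

```text
t 10.67 th 0.0838 (179)
t 10.72 th 0.0920 (177)
tcp [0.4664 0.0779 0.2883] g 0.595 r 0.1290 F [ 6.2  0.9 -3.1] 0.316
```

```bash
cat > plan2.py <<'E'
from sim import *
x,r=fit(G,TH,True); m,k=x; ge=geq(m,k,.32); t0=G[-1][0]; print(x,r.round(1),ge)
for n1,n2 in((10,10),(10,14),(6,10),(10,20)):
    best=None
    for gm in np.arange(.5,1.0,.01):
        ta=t0+n1/12; tb=ta+.05+n2/12
        T,o=run(m,k,G+[(ta,gm),(ta+.05,gm),(tb,ge),(tb+12,ge)],tb+5); i=T>tb
        s=(np.ptp(o[i,0]),gm,o[i,0].min(),o[i,0].max(),o[:,0].max())
        best=min(best,s) if best else s
    print(n1,n2,np.round(best,3))
E
python3 plan2.py
```

```text
[0.11499761 0.19808853] [-0.6 -0.2  0.3 -0.1] 0.8510075802017028
10 10 [0.029 0.76  0.307 0.335 0.335]
10 14 [0.021 0.76  0.309 0.33  0.33 ]
6 10 [0.074 0.71  0.286 0.36  0.36 ]
10 20 [0.071 0.74  0.287 0.358 0.358]
```

>>> move_arm --increments '[{"dp": [0,-0.0107,0.0011],"delta_rot": [0,0,0],"gripper": -0.6},{"dp": [0,-0.0107,0.0009],"delta_rot": [0,0,0],"gripper": -0.6},{"dp": [0,-0.0107,0.0008],"delta_rot": [0,0,0],"gripper": -0.6},{"dp": [0,-0.0107,0.0006],"delta_rot": [0,0,0],"gripper": -0.6},{"dp": [0,-0.0107,0.0005],"delta_rot": [0,0,0],"gripper": -0.6},{"dp": [0,-0.0107,0.0003],"delta_rot": [0,0,0],"gripper": -0.6},{"dp": [0,-0.0107,0.0001],"delta_rot": [0,0,0],"gripper": -0.6},{"dp": [0,-0.0107,-0.0001],"delta_rot": [0,0,0],"gripper": -0.6},{"dp": [0,-0.0107,-0.0002],"delta_rot": [0,0,0],"gripper": -0.6},{"dp": [0,-0.0107,-0.0004],"delta_rot": [0,0,0],"gripper": -0.6}]'

```text
time_s: 11.6
tcp_pos: [0.4664, 0.0567, 0.2887]
eef_rot: [-0.001, 0.003, 1.0, 0.0]
force: [8.5, 1.4, -6.0]
width: 0.318
finger_force: 29.9
```

```bash
python3 meas.py 1
python3 - <<'E'
from plant import observe; print(observe()["time_s"])
E
```

```text
t 11.60 th 0.2618 (173)
tcp [0.4664 0.0565 0.2887] g 0.762 r 0.1290 F [ 7.8  0.8 -5.1] 0.317
11.65
```

>>> move_arm --increments '[{"dp": [0,-0.0057,-0.0006],"delta_rot": [0,0,0],"gripper": -0.6},{"dp": [0,-0.0057,-0.0007],"delta_rot": [0,0,0],"gripper": -0.6},{"dp": [0,-0.0057,-0.0007],"delta_rot": [0,0,0],"gripper": -0.6},{"dp": [0,-0.0057,-0.0008],"delta_rot": [0,0,0],"gripper": -0.6},{"dp": [0,-0.0057,-0.0008],"delta_rot": [0,0,0],"gripper": -0.6},{"dp": [0,-0.0057,-0.0009],"delta_rot": [0,0,0],"gripper": -0.6},{"dp": [0,-0.0057,-0.0009],"delta_rot": [0,0,0],"gripper": -0.6},{"dp": [0,-0.0057,-0.001],"delta_rot": [0,0,0],"gripper": -0.6},{"dp": [0,-0.0057,-0.001],"delta_rot": [0,0,0],"gripper": -0.6},{"dp": [0,-0.0057,-0.001],"delta_rot": [0,0,0],"gripper": -0.6}]'

```text
time_s: 12.48
tcp_pos: [0.4664, 0.0454, 0.2874]
eef_rot: [-0.001, 0.003, 1.0, 0.0]
force: [7.1, 1.2, -1.4]
width: 0.318
finger_force: 30.0
```

```bash
python3 - <<'E'
from h import *
im=camera("side")[100:240,270:380,::-1]; cv2.imwrite("pics/c4.png",cv2.resize(im,(471,600),interpolation=cv2.INTER_CUBIC))
cv2.imwrite("pics/top4.png",camera("top")[:,:,::-1])
E
python3 meas.py 2
```

```text
t 12.58 th 0.3396 (171)
t 12.63 th 0.3402 (172)
tcp [0.4664 0.0455 0.2874] g 0.848 r 0.1288 F [ 6.4  1.1 -1.7] 0.313
```

View pics/c4.png

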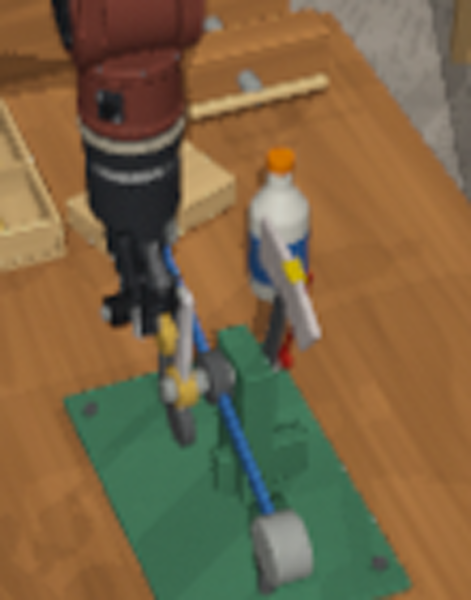

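The side view shows the red tip at about (310,278), just behind the yellow clip at (293,270). I'll check the numbers while the oscillation is measured.

```bash
python3 - <<'E'
from h import *
P=[.554,.0643,-.0017]
def blob(im,lab,u0,u1,v0,v1):
    r,g,b=[im[v0:v1,u0:u1,i].astype(float) for i in(2,1,0)]
    for n,w in(("red",np.clip(r-np.maximum(g,b)-60,0,None)*(g<110)),("yel",np.clip(np.minimum(r,g)-b-70,0,None)*(g>r*.78))):
        v,u=np.nonzero(w); 
        if len(u): W=w[v,u]; print(lab,n,len(u),((W*u).sum()/W.sum()+u0).round(2),((W*v).sum()/W.sum()+v0).round(2),[u.min()+u0,u.max()+u0,v.min()+v0,v.max()+v0])
t0=cv2.imread("pics/top0.png");t4=cv2.imread("pics/top4.png");s0=cv2.imread("pics/side0.png");s4=camera("side")[:,:,::-1]
blob(t0,"top0",295,335,168,180);blob(t4,"top4",295,335,168,180)
blob(s0,"side0",328,350,148,172);blob(s4,"side4",328,350,148,172)
for th in(0,.30,.32,.34,.36):
    q=[[.052,-r*np.sin(th),.16+r*np.cos(th)] for r in(.135,.148)]
    print(th,*[proj(n,world(P,q)).round(1).tolist() for n in C])
cv2.imwrite("pics/z.png",np.hstack([cv2.resize(t4[160:185,290:340],(500,250),interpolation=cv2.INTER_CUBIC),cv2.resize(s4[148:173,325:350],(250,250),interpolation=cv2.INTER_CUBIC)]))
E
python3 meas.py 2
```

```text
top0 red 6 301.31 173.44 [np.int64(300), np.int64(304), np.int64(171), np.int64(179)]
top0 yel 28 315.87 174.91 [np.int64(313), np.int64(318), np.int64(173), np.int64(177)]
side0 yel 20 338.19 162.78 [np.int64(336), np.int64(341), np.int64(161), np.int64(165)]
side4 red 6 342.04 164.18 [np.int64(342), np.int64(343), np.int64(163), np.int64(167)]
side4 yel 18 338.15 162.75 [np.int64(336), np.int64(340), np.int64(161), np.int64(165)]
0 [[337.1, 156.9], [337.2, 154.2]] [[300.7, 172.0], [300.5, 171.2]]
0.3 [[341.3, 165.1], [341.8, 163.1]] [[312.2, 172.4], [313.3, 171.6]]
0.32 [[341.6, 165.7], [342.2, 163.8]] [[313.0, 172.5], [314.1, 171.7]]
0.34 [[341.9, 166.3], [342.4, 164.5]] [[313.7, 172.5], [314.9, 171.7]]
0.36 [[342.2, 167.0], [342.7, 165.2]] [[314.4, 172.6], [315.7, 171.8]]
t 12.73 th 0.3404 (172)
t 12.78 th 0.3407 (172)
tcp [0.4664 0.0455 0.2874] g 0.848 r 0.1288 F [ 6.6  1.  -2.6] 0.316
```

View pics/z.png

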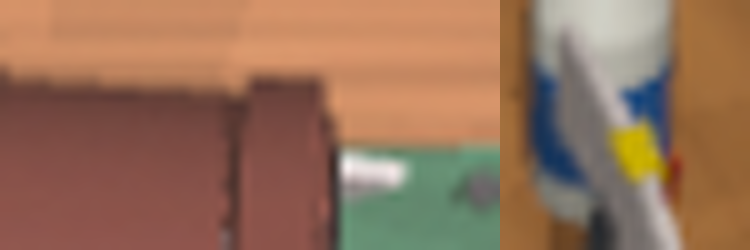

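```bash
python3 meas.py 1
python3 - <<'E'
from h import *
from scipy.optimize import least_squares
for P in([.554,.0643,-.0017],[.554,.0653,-.0017],[.554,.0643,.006]):
    g=lambda q:np.ravel([proj(n,world(P,[q[0],-q[1]*np.sin(q[2]),.16+q[1]*np.cos(q[2])]))[0]-o for n,o in(("top",[315.87,174.91]),("side",[338.17,162.77]))])
    t=least_squares(g,[.04,.15,.33]);print(t.x.round(4),t.fun.round(2))
    q=t.x
    for r in(.15,.158):
        h=lambda v:g([v[0],r,v[1]]); u=least_squares(h,[.04,.33]); print(r,u.x.round(4),u.fun.round(2))
E
python3 meas.py 1
```

```text
t 12.83 th 0.3397 (171)
tcp [0.4664 0.0455 0.2874] g 0.848 r 0.1288 F [ 7.   0.5 -0.8] 0.316
[0.0354 0.165  0.3245] [-0.08  0.39  0.39 -0.11]
0.15 [0.0392 0.3193] [-1.64  0.24  0.69  1.62]
0.158 [0.0372 0.3222] [-0.81  0.32  0.53  0.7 ]
[0.0354 0.1653 0.3303] [-0.08  0.39  0.39 -0.11]
0.15 [0.0392 0.3254] [-1.68  0.24  0.7   1.65]
0.158 [0.0372 0.328 ] [-0.84  0.32  0.54  0.73]
[0.035  0.165  0.3261] [-0.08  0.39  0.39 -0.11]
0.15 [0.0388 0.3211] [-1.65  0.24  0.69  1.63]
0.158 [0.0368 0.3239] [-0.82  0.32  0.53  0.71]
t 12.88 th 0.3394 (172)
tcp [0.4664 0.0455 0.2874] g 0.848 r 0.1288 F [ 7.1  1.2 -2.2] 0.317
```

The clip is at about 0.325 and the rocker at about 0.34, near its turning point. Holding now.

>>> move_arm --increments '[{"dp": [0,0,0],"delta_rot": [0,0,0],"gripper": -0.6},{"dp": [0,0,0],"delta_rot": [0,0,0],"gripper": -0.6},{"dp": [0,0,0],"delta_rot": [0,0,0],"gripper": -0.6},{"dp": [0,0,0],"delta_rot": [0,0,0],"gripper": -0.6},{"dp": [0,0,0],"delta_rot": [0,0,0],"gripper": -0.6},{"dp": [0,0,0],"delta_rot": [0,0,0],"gripper": -0.6},{"dp": [0,0,0],"delta_rot": [0,0,0],"gripper": -0.6}]'

```text
time_s: 13.52
tcp_pos: [0.4664, 0.0455, 0.2874]
eef_rot: [-0.001, 0.003, 1.0, 0.0]
force: [6.7, 1.4, -2.1]
width: 0.32
finger_force: 30.0
```

```bash
python3 meas.py 2
```

```text
t 13.52 th 0.3206 (171)
t 13.57 th 0.3198 (171)
tcp [0.4664 0.0455 0.2874] g 0.848 r 0.1288 F [ 5.9  1.8 -1.3] 0.317
```

>>> move_arm --increments '[{"dp": [0,0,0],"delta_rot": [0,0,0],"gripper": -0.6},{"dp": [0,0,0],"delta_rot": [0,0,0],"gripper": -0.6},{"dp": [0,0,0],"delta_rot": [0,0,0],"gripper": -0.6},{"dp": [0,0,0],"delta_rot": [0,0,0],"gripper": -0.6},{"dp": [0,0,0],"delta_rot": [0,0,0],"gripper": -0.6},{"dp": [0,0,0],"delta_rot": [0,0,0],"gripper": -0.6},{"dp": [0,0,0],"delta_rot": [0,0,0],"gripper": -0.6}]'

```text
time_s: 14.2
tcp_pos: [0.4664, 0.0455, 0.2874]
eef_rot: [-0.001, 0.003, 1.0, 0.0]
force: [7.7, 0.6, -1.1]
width: 0.317
finger_force: 30.0
```

```bash
python3 meas.py 2
```

```text
t 14.20 th 0.3113 (172)
t 14.25 th 0.3123 (171)
tcp [0.4665 0.0455 0.2874] g 0.848 r 0.1288 F [ 7.9  1.6 -2.4] 0.321
```

The swing is ±0.015 about 0.326, well inside the clip. I'll keep holding.

>>> move_arm --increments '[{"dp": [0,0,0],"delta_rot": [0,0,0],"gripper": -0.6},{"dp": [0,0,0],"delta_rot": [0,0,0],"gripper": -0.6},{"dp": [0,0,0],"delta_rot": [0,0,0],"gripper": -0.6},{"dp": [0,0,0],"delta_rot": [0,0,0],"gripper": -0.6},{"dp": [0,0,0],"delta_rot": [0,0,0],"gripper": -0.6},{"dp": [0,0,0],"delta_rot": [0,0,0],"gripper": -0.6},{"dp": [0,0,0],"delta_rot": [0,0,0],"gripper": -0.6},{"dp": [0,0,0],"delta_rot": [0,0,0],"gripper": -0.6},{"dp": [0,0,0],"delta_rot": [0,0,0],"gripper": -0.6},{"dp": [0,0,0],"delta_rot": [0,0,0],"gripper": -0.6}]'

```text
time_s: 15.13
tcp_pos: [0.4664, 0.0455, 0.2874]
eef_rot: [-0.001, 0.003, 1.0, 0.0]
force: [6.4, 0.7, -1.1]
width: 0.319
finger_force: 30.0
```

>>> move_arm --increments '[{"dp": [0,0,0],"delta_rot": [0,0,0],"gripper": -0.6},{"dp": [0,0,0],"delta_rot": [0,0,0],"gripper": -0.6},{"dp": [0,0,0],"delta_rot": [0,0,0],"gripper": -0.6},{"dp": [0,0,0],"delta_rot": [0,0,0],"gripper": -0.6},{"dp": [0,0,0],"delta_rot": [0,0,0],"gripper": -0.6},{"dp": [0,0,0],"delta_rot": [0,0,0],"gripper": -0.6},{"dp": [0,0,0],"delta_rot": [0,0,0],"gripper": -0.6},{"dp": [0,0,0],"delta_rot": [0,0,0],"gripper": -0.6},{"dp": [0,0,0],"delta_rot": [0,0,0],"gripper": -0.6},{"dp": [0,0,0],"delta_rot": [0,0,0],"gripper": -0.6}]'

```text
time_s: 15.97
tcp_pos: [0.4664, 0.0455, 0.2874]
eef_rot: [-0.001, 0.003, 1.0, 0.0]
force: [6.9, 1.6, -1.6]
width: 0.321
finger_force: 30.0
```

```bash
python3 meas.py 1
```

```text
t 15.97 th 0.3261 (172)
tcp [0.4664 0.0455 0.2874] g 0.848 r 0.1288 F [ 7.7  1.5 -1.5] 0.316
```

>>> move_arm --increments '[{"dp": [0,0,0],"delta_rot": [0,0,0],"gripper": -0.6},{"dp": [0,0,0],"delta_rot": [0,0,0],"gripper": -0.6},{"dp": [0,0,0],"delta_rot": [0,0,0],"gripper": -0.6},{"dp": [0,0,0],"delta_rot": [0,0,0],"gripper": -0.6},{"dp": [0,0,0],"delta_rot": [0,0,0],"gripper": -0.6},{"dp": [0,0,0],"delta_rot": [0,0,0],"gripper": -0.6},{"dp": [0,0,0],"delta_rot": [0,0,0],"gripper": -0.6},{"dp": [0,0,0],"delta_rot": [0,0,0],"gripper": -0.6},{"dp": [0,0,0],"delta_rot": [0,0,0],"gripper": -0.6},{"dp": [0,0,0],"delta_rot": [0,0,0],"gripper": -0.6}]'

```text
time_s: 16.85
tcp_pos: [0.4664, 0.0455, 0.2874]
eef_rot: [-0.001, 0.003, 1.0, 0.0]
force: [6.5, 1.3, -1.5]
width: 0.316
finger_force: 30.0
```

>>> move_arm --increments '[{"dp": [0,0,0],"delta_rot": [0,0,0],"gripper": -0.6},{"dp": [0,0,0],"delta_rot": [0,0,0],"gripper": -0.6},{"dp": [0,0,0],"delta_rot": [0,0,0],"gripper": -0.6},{"dp": [0,0,0],"delta_rot": [0,0,0],"gripper": -0.6},{"dp": [0,0,0],"delta_rot": [0,0,0],"gripper": -0.6},{"dp": [0,0,0],"delta_rot": [0,0,0],"gripper": -0.6},{"dp": [0,0,0],"delta_rot": [0,0,0],"gripper": -0.6},{"dp": [0,0,0],"delta_rot": [0,0,0],"gripper": -0.6},{"dp": [0,0,0],"delta_rot": [0,0,0],"gripper": -0.6},{"dp": [0,0,0],"delta_rot": [0,0,0],"gripper": -0.6}]'

```text
time_s: 17.68
tcp_pos: [0.4664, 0.0455, 0.2874]
eef_rot: [-0.001, 0.003, 1.0, 0.0]
force: [6.9, 0.6, -0.8]
width: 0.318
finger_force: 30.0
```

```bash
python3 meas.py 1
```

```text
t 17.68 th 0.3211 (171)
tcp [0.4664 0.0455 0.2874] g 0.848 r 0.1288 F [ 7.5  1.8 -1.3] 0.314
```

>>> move_arm --increments '[{"dp": [0,0,0],"delta_rot": [0,0,0],"gripper": -0.6},{"dp": [0,0,0],"delta_rot": [0,0,0],"gripper": -0.6},{"dp": [0,0,0],"delta_rot": [0,0,0],"gripper": -0.6},{"dp": [0,0,0],"delta_rot": [0,0,0],"gripper": -0.6},{"dp": [0,0,0],"delta_rot": [0,0,0],"gripper": -0.6},{"dp": [0,0,0],"delta_rot": [0,0,0],"gripper": -0.6},{"dp": [0,0,0],"delta_rot": [0,0,0],"gripper": -0.6},{"dp": [0,0,0],"delta_rot": [0,0,0],"gripper": -0.6},{"dp": [0,0,0],"delta_rot": [0,0,0],"gripper": -0.6},{"dp": [0,0,0],"delta_rot": [0,0,0],"gripper": -0.6}]'

```text
time_s: 18.57
tcp_pos: [0.4664, 0.0455, 0.2874]
eef_rot: [-0.001, 0.003, 1.0, 0.0]
force: [6.5, 0.3, -1.2]
width: 0.319
finger_force: 30.0
```

>>> move_arm --increments '[{"dp": [0,0,0],"delta_rot": [0,0,0],"gripper": -0.6},{"dp": [0,0,0],"delta_rot": [0,0,0],"gripper": -0.6},{"dp": [0,0,0],"delta_rot": [0,0,0],"gripper": -0.6},{"dp": [0,0,0],"delta_rot": [0,0,0],"gripper": -0.6},{"dp": [0,0,0],"delta_rot": [0,0,0],"gripper": -0.6},{"dp": [0,0,0],"delta_rot": [0,0,0],"gripper": -0.6},{"dp": [0,0,0],"delta_rot": [0,0,0],"gripper": -0.6},{"dp": [0,0,0],"delta_rot": [0,0,0],"gripper": -0.6},{"dp": [0,0,0],"delta_rot": [0,0,0],"gripper": -0.6},{"dp": [0,0,0],"delta_rot": [0,0,0],"gripper": -0.6}]'

```text
time_s: 19.4
tcp_pos: [0.4664, 0.0455, 0.2874]
eef_rot: [-0.001, 0.003, 1.0, 0.0]
force: [7.6, 1.1, -2.9]
width: 0.317
finger_force: 30.0
```

```bash
python3 meas.py 3
```

```text
t 19.40 th 0.3209 (171)
t 19.45 th 0.3210 (171)
t 19.50 th 0.3209 (171)
tcp [0.4664 0.0455 0.2874] g 0.848 r 0.1288 F [ 7.2  0.9 -2. ] 0.32
```

The pointer has been inside the clip since about 12.2 s, over 7 s, and is nearly still. Lowering now with a ramp one swing period long.

>>> move_arm --increments '[{"dp": [0,0.007,0.001],"delta_rot": [0,0,0],"gripper": -0.6},{"dp": [0,0.007,0.0009],"delta_rot": [0,0,0],"gripper": -0.6},{"dp": [0,0.007,0.0009],"delta_rot": [0,0,0],"gripper": -0.6},{"dp": [0,0.007,0.0008],"delta_rot": [0,0,0],"gripper": -0.6},{"dp": [0,0.007,0.0007],"delta_rot": [0,0,0],"gripper": -0.6},{"dp": [0,0.007,0.0006],"delta_rot": [0,0,0],"gripper": -0.6},{"dp": [0,0.007,0.0005],"delta_rot": [0,0,0],"gripper": -0.6},{"dp": [0,0.007,0.0005],"delta_rot": [0,0,0],"gripper": -0.6},{"dp": [0,0.007,0.0004],"delta_rot": [0,0,0],"gripper": -0.6},{"dp": [0,0.007,0.0003],"delta_rot": [0,0,0],"gripper": -0.6}]'

```text
time_s: 20.38
tcp_pos: [0.4664, 0.0595, 0.2888]
eef_rot: [-0.001, 0.003, 1.0, 0.0]
force: [7.2, 0.5, -0.4]
width: 0.318
finger_force: 30.1
```

>>> move_arm --increments '[{"dp": [0,0.007,0.0002],"delta_rot": [0,0,0],"gripper": -0.6},{"dp": [0,0.007,0.0002],"delta_rot": [0,0,0],"gripper": -0.6},{"dp": [0,0.007,0.0001],"delta_rot": [0,0,0],"gripper": -0.6},{"dp": [0,0.007,0],"delta_rot": [0,0,0],"gripper": -0.6},{"dp": [0,0.007,0],"delta_rot": [0,0,0],"gripper": -0.6},{"dp": [0,0.007,-0.0001],"delta_rot": [0,0,0],"gripper": -0.6},{"dp": [0,0.007,-0.0002],"delta_rot": [0,0,0],"gripper": -0.6},{"dp": [0,0.007,-0.0003],"delta_rot": [0,0,0],"gripper": -0.6},{"dp": [0,0.007,-0.0004],"delta_rot": [0,0,0],"gripper": -0.6},{"dp": [0,0.007,-0.0005],"delta_rot": [0,0,0],"gripper": -0.6}]'

```text
time_s: 21.22
tcp_pos: [0.4664, 0.0735, 0.2886]
eef_rot: [-0.001, 0.003, 1.0, 0.0]
force: [6.5, 0.5, -0.7]
width: 0.32
finger_force: 30.2
```

>>> move_arm --increments '[{"dp": [0,0.007,-0.0005],"delta_rot": [0,0,0],"gripper": -0.6},{"dp": [0,0.007,-0.0006],"delta_rot": [0,0,0],"gripper": -0.6},{"dp": [0,0.007,-0.0007],"delta_rot": [0,0,0],"gripper": -0.6},{"dp": [0,0.007,-0.0008],"delta_rot": [0,0,0],"gripper": -0.6},{"dp": [0,0.007,-0.0008],"delta_rot": [0,0,0],"gripper": -0.6},{"dp": [0,0.007,-0.0009],"delta_rot": [0,0,0],"gripper": -0.6},{"dp": [0,0.007,-0.001],"delta_rot": [0,0,0],"gripper": -0.6},{"dp": [0,0.0069,-0.0011],"delta_rot": [0,0,0],"gripper": -0.6},{"dp": [0,0.0069,-0.0011],"delta_rot": [0,0,0],"gripper": -0.6},{"dp": [0,0.0069,-0.0012],"delta_rot": [0,0,0],"gripper": -0.6}]'

```text
time_s: 22.05
tcp_pos: [0.4664, 0.0874, 0.287]
eef_rot: [-0.001, 0.003, 1.0, 0.0]
force: [5.4, 1.5, 1.3]
width: 0.321
finger_force: 30.3
```

```bash
python3 meas.py 5
```

```text
t 22.05 th 0.0442 (182)
t 22.10 th 0.0444 (183)
t 22.15 th 0.0429 (182)
t 22.20 th 0.0427 (182)
t 22.25 th 0.0428 (182)
tcp [0.4664 0.0874 0.287 ] g 0.521 r 0.1291 F [4.9 1.1 0.9] 0.318
```

Nearly still at 0.043. Creeping down onto the rest.

>>> move_arm --increments '[{"dp": [0,0.0006,-0.0001],"delta_rot": [0,0,0],"gripper": -0.6},{"dp": [0,0.0013,-0.0002],"delta_rot": [0,0,0],"gripper": -0.6},{"dp": [0,0.0013,-0.0002],"delta_rot": [0,0,0],"gripper": -0.6},{"dp": [0,0.0013,-0.0003],"delta_rot": [0,0,0],"gripper": -0.6},{"dp": [0,0.0013,-0.0003],"delta_rot": [0,0,0],"gripper": -0.6},{"dp": [0,0.0013,-0.0003],"delta_rot": [0,0,0],"gripper": -0.6},{"dp": [0,0.0013,-0.0003],"delta_rot": [0,0,0],"gripper": -0.6},{"dp": [0,0.0013,-0.0003],"delta_rot": [0,0,0],"gripper": -0.6},{"dp": [0,0.0013,-0.0003],"delta_rot": [0,0,0],"gripper": -0.6},{"dp": [0,0.0013,-0.0003],"delta_rot": [0,0,0],"gripper": -0.6}]'

```text
time_s: 23.13
tcp_pos: [0.4664, 0.0898, 0.2866]
eef_rot: [-0.001, 0.003, 1.0, 0.0]
force: [5.5, 0.7, 2.2]
width: 0.322
finger_force: 30.3
```

>>> move_arm --increments '[{"dp": [0,0.0013,-0.0003],"delta_rot": [0,0,0],"gripper": -0.6},{"dp": [0,0.0013,-0.0003],"delta_rot": [0,0,0],"gripper": -0.6},{"dp": [0,0.0013,-0.0003],"delta_rot": [0,0,0],"gripper": -0.6},{"dp": [0,0.0013,-0.0003],"delta_rot": [0,0,0],"gripper": -0.6},{"dp": [0,0.0013,-0.0003],"delta_rot": [0,0,0],"gripper": -0.6},{"dp": [0,0.0013,-0.0003],"delta_rot": [0,0,0],"gripper": -0.6},{"dp": [0,0.0013,-0.0003],"delta_rot": [0,0,0],"gripper": -0.6},{"dp": [0,0.0013,-0.0003],"delta_rot": [0,0,0],"gripper": -0.6},{"dp": [0,0.0013,-0.0003],"delta_rot": [0,0,0],"gripper": -0.6},{"dp": [0,0.0013,-0.0003],"delta_rot": [0,0,0],"gripper": -0.6}]'

```text
time_s: 23.97
tcp_pos: [0.4664, 0.0925, 0.286]
eef_rot: [-0.001, 0.003, 1.0, 0.0]
force: [4.8, 1.8, 3.0]
width: 0.317
finger_force: 30.4
```

```bash
python3 meas.py 2
```

```text
t 23.97 th 0.0307 (180)
t 24.02 th 0.0282 (180)
tcp [0.4664 0.0925 0.286 ] g 0.481 r 0.1291 F [5.5 0.8 2.4] 0.32
```

>>> move_arm --increments '[{"dp": [0,0.0013,-0.0003],"delta_rot": [0,0,0],"gripper": -0.6},{"dp": [0,0.0013,-0.0003],"delta_rot": [0,0,0],"gripper": -0.6},{"dp": [0,0.0013,-0.0003],"delta_rot": [0,0,0],"gripper": -0.6},{"dp": [0,0.0013,-0.0003],"delta_rot": [0,0,0],"gripper": -0.6},{"dp": [0,0.0013,-0.0003],"delta_rot": [0,0,0],"gripper": -0.6},{"dp": [0,0.0013,-0.0003],"delta_rot": [0,0,0],"gripper": -0.6},{"dp": [0,0.0013,-0.0003],"delta_rot": [0,0,0],"gripper": -0.6},{"dp": [0,0.0013,-0.0003],"delta_rot": [0,0,0],"gripper": -0.6},{"dp": [0,0.0013,-0.0003],"delta_rot": [0,0,0],"gripper": -0.6},{"dp": [0,0.0013,-0.0003],"delta_rot": [0,0,0],"gripper": -0.6}]'

```text
time_s: 24.9
tcp_pos: [0.4664, 0.0951, 0.2854]
eef_rot: [-0.001, 0.003, 1.0, 0.0]
force: [4.7, 1.1, 2.9]
width: 0.321
finger_force: 30.4
```

```bash
python3 meas.py 2
```

```text
t 24.90 th 0.0057 (182)
t 24.95 th 0.0056 (182)
tcp [0.4664 0.0951 0.2854] g 0.460 r 0.1291 F [5.  1.3 2.8] 0.315
```

>>> move_arm --increments '[{"dp": [0,0.0013,-0.0003],"delta_rot": [0,0,0],"gripper": -0.6},{"dp": [0,0.0013,-0.0003],"delta_rot": [0,0,0],"gripper": -0.6},{"dp": [0,0.0013,-0.0003],"delta_rot": [0,0,0],"gripper": -0.6},{"dp": [0,0.0013,-0.0003],"delta_rot": [0,0,0],"gripper": -0.6},{"dp": [0,0.0013,-0.0003],"delta_rot": [0,0,0],"gripper": -0.6},{"dp": [0,0.0013,-0.0003],"delta_rot": [0,0,0],"gripper": -0.6},{"dp": [0,0.0013,-0.0003],"delta_rot": [0,0,0],"gripper": -0.6},{"dp": [0,0.0013,-0.0003],"delta_rot": [0,0,0],"gripper": -0.6},{"dp": [0,0.0013,-0.0003],"delta_rot": [0,0,0],"gripper": -0.6},{"dp": [0,0.0013,-0.0003],"delta_rot": [0,0,0],"gripper": -0.6}]'

```text
time_s: 25.83
tcp_pos: [0.4664, 0.0976, 0.2848]
eef_rot: [-0.001, 0.003, 1.0, 0.0]
force: [5.5, 0.9, 2.8]
width: 0.317
finger_force: 30.4
```

```bash
python3 meas.py 2
```

```text
t 25.83 th 0.0057 (183)
t 25.88 th 0.0036 (181)
tcp [0.4664 0.0977 0.2848] g 0.440 r 0.1291 F [6.4 0.5 2.1] 0.316
```

>>> move_arm --increments '[{"dp": [0,0.0031,-0.0009],"delta_rot": [0,0,0],"gripper": -0.6},{"dp": [0,0.0031,-0.0009],"delta_rot": [0,0,0],"gripper": -0.6},{"dp": [0,0.0031,-0.0009],"delta_rot": [0,0,0],"gripper": -0.6},{"dp": [0,0.0031,-0.0009],"delta_rot": [0,0,0],"gripper": -0.6},{"dp": [0,0.0031,-0.0009],"delta_rot": [0,0,0],"gripper": -0.6},{"dp": [0,0.0031,-0.0009],"delta_rot": [0,0,0],"gripper": -0.6},{"dp": [0,0.0031,-0.0009],"delta_rot": [0,0,0],"gripper": -0.6},{"dp": [0,0.0031,-0.001],"delta_rot": [0,0,0],"gripper": -0.6},{"dp": [0,0.0031,-0.001],"delta_rot": [0,0,0],"gripper": -0.6},{"dp": [0,0.0031,-0.001],"delta_rot": [0,0,0],"gripper": -0.6}]'

```text
time_s: 26.77
tcp_pos: [0.4664, 0.1039, 0.283]
eef_rot: [-0.001, 0.003, 1.0, 0.0]
force: [4.7, 1.6, 2.9]
width: 0.318
finger_force: 30.4
```

```bash
python3 meas.py 1
```

```text
t 26.77 th -0.0001 (181)
tcp [0.4663 0.104  0.283 ] g 0.389 r 0.1292 F [4.5 1.3 3.5] 0.315
```

>>> move_arm --increments '[{"dp": [0,0.012,-0.0042],"delta_rot": [0,0,0],"gripper": -0.6},{"dp": [0,0.012,-0.0044],"delta_rot": [0,0,0],"gripper": -0.6},{"dp": [0,0.012,-0.0046],"delta_rot": [0,0,0],"gripper": -0.6},{"dp": [0,0.012,-0.0048],"delta_rot": [0,0,0],"gripper": -0.6},{"dp": [0,0.0118,-0.005],"delta_rot": [0,0,0],"gripper": -0.6},{"dp": [0,0.0118,-0.0053],"delta_rot": [0,0,0],"gripper": -0.6},{"dp": [0,0.0117,-0.0055],"delta_rot": [0,0,0],"gripper": -0.6},{"dp": [0,0.0116,-0.0058],"delta_rot": [0,0,0],"gripper": -0.6},{"dp": [0,0.0115,-0.006],"delta_rot": [0,0,0],"gripper": -0.6},{"dp": [0,0.0113,-0.0062],"delta_rot": [0,0,0],"gripper": -0.6}]'

```text
time_s: 27.65
tcp_pos: [0.4663, 0.128, 0.2727]
eef_rot: [-0.001, 0.003, 1.0, 0.001]
force: [4.3, 3.9, 5.2]
width: 0.317
finger_force: 30.7
```

>>> move_arm --increments '[{"dp": [0,0.0112,-0.0064],"delta_rot": [0,0,0],"gripper": -0.6},{"dp": [0,0.0111,-0.0066],"delta_rot": [0,0,0],"gripper": -0.6},{"dp": [0,0.011,-0.0068],"delta_rot": [0,0,0],"gripper": -0.6},{"dp": [0,0.0109,-0.007],"delta_rot": [0,0,0],"gripper": -0.6},{"dp": [0,0.0107,-0.0072],"delta_rot": [0,0,0],"gripper": -0.6},{"dp": [0,0.0106,-0.0074],"delta_rot": [0,0,0],"gripper": -0.6},{"dp": [0,0.0104,-0.0076],"delta_rot": [0,0,0],"gripper": -0.6},{"dp": [0,0.0102,-0.0078],"delta_rot": [0,0,0],"gripper": -0.6},{"dp": [0,0.01,-0.008],"delta_rot": [0,0,0],"gripper": -0.6},{"dp": [0,0.0098,-0.0082],"delta_rot": [0,0,0],"gripper": -0.6}]'

```text
time_s: 28.48
tcp_pos: [0.4663, 0.1493, 0.2581]
eef_rot: [-0.001, 0.003, 1.0, 0.001]
force: [4.5, 4.0, 6.0]
width: 0.316
finger_force: 30.7
```

```bash
python3 meas.py 2
```

```text
t 28.48 th -0.0001 (181)
t 28.53 th 0.0000 (181)
tcp [0.4663 0.1494 0.2579] g -0.015 r 0.1297 F [4.2 4.1 4.8] 0.317
```

Rocker is on its rest and the lever is relaxed. Opening, then retreating straight up.

>>> move_arm --increments '[{"dp": [0,0,0],"delta_rot": [0,0,0],"gripper": -0.2},{"dp": [0,0,0],"delta_rot": [0,0,0],"gripper": 0.1},{"dp": [0,0,0],"delta_rot": [0,0,0],"gripper": 0.6},{"dp": [0,0,0],"delta_rot": [0,0,0],"gripper": 1},{"dp": [0,0,0],"delta_rot": [0,0,0],"gripper": 1},{"dp": [0,0,0],"delta_rot": [0,0,0],"gripper": 1},{"dp": [0,0,0],"delta_rot": [0,0,0],"gripper": 1},{"dp": [0,0,0],"delta_rot": [0,0,0],"gripper": 1}]'

```text
time_s: 29.25
tcp_pos: [0.4662, 0.1485, 0.258]
eef_rot: [-0.001, 0.003, 1.0, 0.0]
force: [-0.6, 0.3, -0.6]
width: 1.003
finger_force: 0.0
```

>>> move_arm --increments '[{"dp": [0,0,0.05],"delta_rot": [0,0,0],"gripper": 1},{"dp": [0,0,0.08],"delta_rot": [0,0,0],"gripper": 1},{"dp": [0,0,0.12],"delta_rot": [0,0,0],"gripper": 1},{"dp": [0,0,0.12],"delta_rot": [0,0,0],"gripper": 1},{"dp": [0,0,0.12],"delta_rot": [0,0,0],"gripper": 1},{"dp": [0,0,0.12],"delta_rot": [0,0,0],"gripper": 1},{"dp": [0,0,0.06],"delta_rot": [0,0,0],"gripper": 1},{"dp": [0,0,0],"delta_rot": [0,0,0],"gripper": 1},{"dp": [0,0,0],"delta_rot": [0,0,0],"gripper": 1},{"dp": [0,0,0],"delta_rot": [0,0,0],"gripper": 1}]'

```text
time_s: 30.08
tcp_pos: [0.4659, 0.1486, 0.3911]
eef_rot: [-0.001, 0.003, 1.0, 0.0]
force: [-0.4, -0.7, -0.1]
width: 1.001
finger_force: 0.0
```

```bash
python3 meas.py 2
python3 - <<'E'
from h import *
cv2.imwrite("pics/end.png",cv2.resize(camera("side")[80:260,240:400,::-1],(533,600)))
E
```

```text
t 30.08 th -0.0005 (180)
t 30.13 th -0.0005 (180)
tcp [0.4658 0.1485 0.391 ] g 0.351 r 0.2458 F [-0.4 -0.6  0.4] 0.998
```

View pics/end.png

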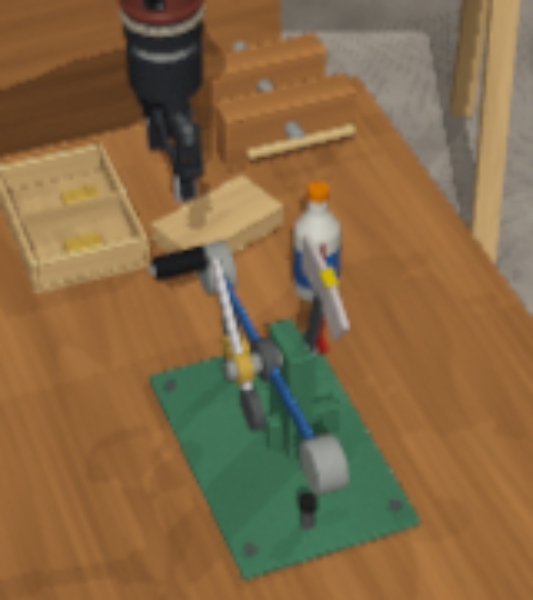

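The picture shows the rocker level, with the near weight at (325,462), the grip at (180,262) released and the gripper clear above it. The bystanders in view have not moved.

```bash
python3 -c "
from plant import job_done; print(job_done())"
```

```text
the job is handed in; nothing more can be done
None
```

The pointer stayed inside the clip for over seven seconds; I then eased the rocker onto its rest, released the grip, and handed the job in at about 30 s (no verdict was returned).

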